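# Hold the rinsed fruit over the drip tray

### The arm

A 6-joint arm with a two-finger parallel gripper is mounted at the origin on a cart in front of the work surface, level with it; the furniture and walls round the work are solid. World frame = base frame: x ahead of the robot, y to its left, z up, the work surface at z = 0. Lengths are in m, angles in degrees, forces in N, time in s.
With the tool pointing down it reaches from about 0.4 to 0.825 m from the base axis. Payload 7 kg.
Tool frame: the origin (TCP) lies on the centre line of the jaws, within the pads' length; the fingertips stand 14 mm ahead of it and the grasp point (between the pads) lies 5 mm behind it; z points along the fingers, y is the line along which they close (so a half turn about z gives the same grasp; the last joint's range is limited). The gripper opens to 88 mm and grips with 3 to 60 N. Pads are 19 mm wide; open, the fingers measure 130 mm over their backs; the gripper's body (78 mm by 193 mm) begins 47 mm behind the grasp point.
Start: joints at [-56.259, 20.546, 0.682, 0, -70.136, -16.507], TCP at [0.2, -0.645, 0.241] pointing down, gripper open.
Joint ranges: [-176.03, 176.03], [-82.01, 121.73], [-58.28, 71.71], [-173.87, 95.51], [-174.79, -0.11], [-173.66, 173.66]. Speed limits (degrees/s): [136.94, 136.94, 172.46, 180, 180, 180].

### API

Orientations are given as [roll, pitch, yaw] about the fixed x, y, z axes, in that order (R = Rz(yaw) Ry(pitch) Rx(roll)).
In Python, from plant import r gives the robot as it stands.
- The arm moves only by the tool send_rows, never from a script. Its argument "steps" is a list of rows, each an object with "dp": the shift along the tool's x, y, z in mm, a list of three; "roll": the turn about the tool's z in rad; "jaw": the opening in per cent of the stroke, from 0 (shut) to 100 (fully open). In form: [{"dp": [tx, ty, tz], "roll": roll, "jaw": jaw}, ...]. A call has 1 to 5 rows; each row is the pose to reach, as a shift and turn from the pose commanded when the call began, along the tool's axes at that moment; what a row does not reach only later rows make up. A row lasts 1/8 s, in which the tool goes at most 62.5 mm and 10.7 degrees, less where a joint would pass 70% of its speed; a pose out of reach is approached as far as the arm can. A call with a gripper value outside its range is refused whole. The fingers move at their own pace and stop on an object; "newtons" is the grip in N (left out, the last holds). Time passes only in rows, so rows that repeat a pose let the fingers close. It gives the time, the measured TCP pose, the force, the opening and the grip force at its end, in the units of the state.
- r.get_state(): the state, without advancing time (a new reading comes with each control period).
- r.capture(name): name is "scene" or "top" or "wrist"; returns a dict with "image" (384x512x3 uint8, blue, green, red), "K" (3x3 intrinsics, pixels), "rvec" (rotation vector, rad) and "tvec" (3), from world to camera coordinates, as OpenCV has them. Camera axes: x right, y down, z forward; pixel columns grow to the right and rows downward; lengths in m; the calibration is good to about 2 mm. The wrist camera is an equidistant fisheye: a pixel r from the principal point sees the ray r / f radians off the axis. A picture is of the moment at which its call begins. There is no depth.
- r.close_job(): hands the job in; it is judged then, once.
The state is a dict: "time_s": time; "joints": joint angles; "qd": joint speeds; "joint_torque": joint torques, N m; "tcp_pos": TCP position; "eef_rot": TCP orientation; "contact_force": force on the tool from outside, world axes, zero at the start; "moment": the same for the moment, N m; "gripper_width": finger opening in m; "gripper_force": force on a finger pad.
Only numpy, scipy, OpenCV 4.12 (cv2) and the standard library are available. Lean on these libraries where they do the work, as an engineer would, in place of code of your own. Each camera call takes 0.05 s, during which the arm holds its last target. There are 200 camera calls.

### The job

The tomato and lemon in the wire basket have just been rinsed: lift the basket by its wooden grip and carry it, level and with the fruit in it, over the wooden caddy with the tin, jar and glass without knocking any of these, to the white drip tray. Hold it there about two centimetres above the tray's rim, centred, with its sides lined up with the tray's (either way round), and never let it touch the tray. Finish while still holding it still in the air: do not put it down or let go.

Things in the scene. Friction and masses are not known exactly. Their poses are not given: they have to be found in the camera images.
- basket: Loose open wire basket of bright steel, 160 (x) x 110 (y) x 55 mm high, about 0.25 kg (0.45 kg with the fruit). It stands on the worktop with a tomato and a lemon inside. Origin: centre of its underside; x along its long side, z up. A steel bail arches over it lengthways (in the basket's x-z plane) and is fixed rigidly to the two short ends; its wooden grip is the highest part, top at 136 mm
- basket_grip (a point): Centre of the basket's pale wooden grip, 125 mm above its underside: a bar 90 mm long (along the basket's x), 16 mm wide (along its y, the width to grasp from above) and 22 mm high. The fruit in the basket reaches up to about 78 mm above the basket's underside, beneath the grip
- drip_tray: Fixed shallow white tray with a blue rim, 230 (x) x 170 (y) x 22 mm high, walls 4 mm. Origin: centre of its underside, on the worktop; x along its long side. It stands on the other side of the caddy from the basket; the two may be either way round (left or right)
- tray_rim (a point): Point over the centre of the tray, level with the top of its rim (22 mm above the worktop); axes as the tray's: x along the long side, z up
- caddy: Fixed open wooden box 278 (x) x 96 (y) x 50 mm high with three cells in a row along x, standing between basket and tray with its long side pointing roughly away from the robot. Origin: centre of its underside. The things in it stand up to 117 mm above the worktop
- tomato: Red tomato, about 70 mm, loose in the basket, in its -x half. Origin: underside as placed
- lemon: Yellow lemon, 71 x 53 x 51 mm, loose in the basket, in its +x half. Origin: underside as placed
- tin: Food tin, 76 mm across, 110 mm high, loose in the caddy's cell nearest the robot; its floor is 6 mm above the worktop. Origin: centre of underside
- jam: Jam jar with a yellow lid, 70 mm across, 101 mm high, loose in the caddy's middle cell. Origin: centre of underside
- glass: Clear tumbler, 81 mm across, 92 mm high, loose in the caddy's far cell. Origin: centre of underside

How it is judged:
By the outcome, as a careful person would: the job done as asked, in the order asked, and still so for the second after the job is handed in, while the arm keeps its last pose, push and grip.
It also fails if it takes over 48 s, if anything falls off the work surface, if the arm or the gripper's body presses on something with over 40 N, if the wrist force passes 120 N, or if a joint passes its speed limit or range.

## Working session

There is one attempt and no reset: what is moved stays moved. The work goes in short steps, Python scripts to look and compute and a tool call to move; the robot and the scene stay as the last step left them, time stands still between calls to the robot, and variables do not carry over. Pictures are saved under pics/ and viewed, at most 10 in all, crops included, and the job is handed in when it is done.

Besides the shell and the picture viewer there is one more tool, called after ">>>" in YAML: its name, and indented under it one key for each argument. send_rows: Moves the arm, as the interface text tells. Its arguments: {"type":"object","properties":{"steps":{"type":"array","items":{"type":"object","properties":{"dp":{"type":"array","items":{"type":"number"}},"roll":{"type":"number"},"jaw":{"type":"number"}}}},"newtons":{"type":"number"}},"required":["steps"]}

```bash
mkdir -p pics; cat > h.py <<'E'
import numpy as np, cv2
from plant import r
def cap(n,f):
    c=r.capture(n); cv2.imwrite(f,c["image"]); np.savez(f[:-4]+'.npz',**c); return c
def ray(c,uv):
    R=cv2.Rodrigues(np.array(c["rvec"],float))[0]; K=np.array(c["K"]); t=np.array(c["tvec"],float).reshape(3)
    d=np.linalg.inv(K)@np.array([uv[0],uv[1],1.]); return -R.T@t, R.T@d
def onz(c,uv,z):
    o,d=ray(c,uv); return o+d*(z-o[2])/d[2]
E
python3 - <<'E'
from h import *
cap("scene","pics/s0.png");c=cap("top","pics/t0.png");
print(r.get_state())
a=cv2.imread("pics/s0.png");b=cv2.imread("pics/t0.png")
cv2.imwrite("pics/t0b.png",cv2.resize(b,(800,600),interpolation=cv2.INTER_CUBIC))
E
```

```text
{'time_s': 0.1, 'joints': array([-5.62592158e+01,  2.05879177e+01,  6.39822309e-01, -1.67723430e-02,
       -7.01355428e+01, -1.65061763e+01]), 'qd': array([-0.08599045, -0.10246631,  0.20012997,  0.02820701,  0.05380361,
       -0.02024368]), 'joint_torque': array([-1.43507634e-03, -5.84161806e+01,  2.93752187e+01,  7.01548889e+00,
        1.02209556e-02, -3.28755220e-05]), 'tcp_pos': array([ 0.19983754, -0.64431573,  0.23971884]), 'eef_rot': array([ 1.79915328e+02, -8.64708240e-03, -1.62771096e+02]), 'contact_force': array([ 0.35363068,  0.55082373, -0.34635936]), 'moment': array([-0.00821141,  0.05871888,  0.00691059]), 'gripper_force': 0.0, 'gripper_width': 0.08756281170957783}
```

View pics/t0b.png

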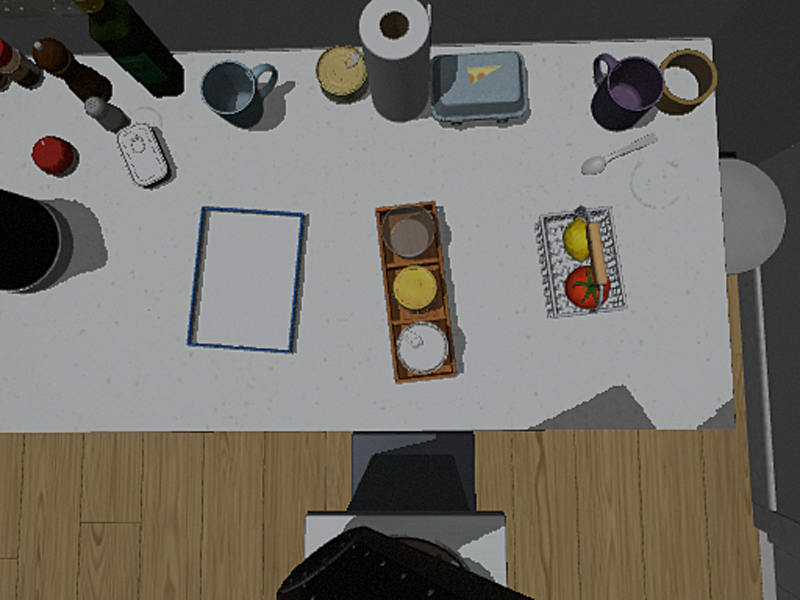

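View pics/s0.png

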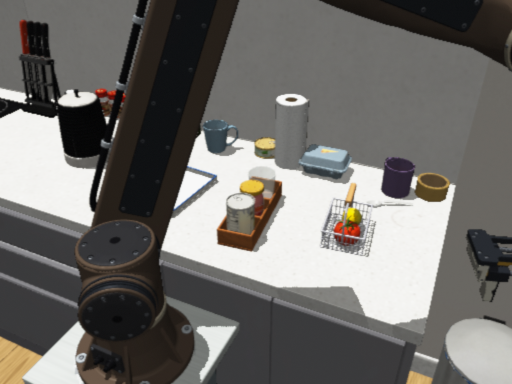

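The top view (scaled to 800x600) shows the tray at left with rim corners near (203,208), (305,213), (293,352) and (189,345). The caddy is in the middle, at (376–457, 203–382). The basket is at right with its grip near (597,253), lemon far and tomato near. Next I'll measure the grip and tray by mask.

```bash
python3 - <<'E'
from h import *
c=dict(np.load("pics/t0.npz")); im=c["image"]; hsv=cv2.cvtColor(im,cv2.COLOR_BGR2HSV)
def rect(m,z,name):
    n,l,s,_=cv2.connectedComponentsWithStats(m.astype(np.uint8)); k=1+np.argmax(s[1:,4])
    ys,xs=np.where(l==k)
    P=np.array([onz(c,(x,y),z)[:2] for x,y in zip(xs,ys)],np.float32)
    q=cv2.minAreaRect(P); (cx,cy),(w,h),a=q
    b=cv2.boxPoints(q); e=[b[1]-b[0],b[2]-b[1]]; L=max(e,key=np.linalg.norm); L=L*np.sign(L[0])
    print(name,s[k],"c",round(cx,4),round(cy,4),"size",round(w,4),round(h,4),"long yaw",np.degrees(np.arctan2(L[1],L[0])))
roi=lambda x0,x1,y0,y1:(lambda m:(m.__setitem__((slice(int(y0*.64),int(y1*.64)),slice(int(x0*.64),int(x1*.64))),True),m)[1])(np.zeros(im.shape[:2],bool))
H,S,V=cv2.split(hsv)
rect((H>95)&(H<130)&(S>90)&roi(170,330,190,370),.022,"tray")
print(hsv[int(250*.64),int(597*.64)],hsv[int(270*.64),int(600*.64)], hsv[int(300*.64),int(378*.64+3)])
g=(H>5)&(H<22)&(S>60)&(V>120)&roi(575,615,205,310)
rect(g,.136,"grip")
rect((H>3)&(H<20)&(S>90)&roi(360,470,190,395),.05,"caddy")
for n,uv in {"bl":(551,318),"br":(626,308),"tr":(612,208),"tl":(540,215)}.items(): print(n,onz(c,np.array(uv)*.64,.055))
print(onz(c,(256,192),0), ray(c,(256,192))[0])
E
```

```text
tray [120 132  74  94 465] c 0.5276 0.2523 size 0.1694 0.229 long yaw -4.891678
[ 18 112 161] [ 17 120 159] [ 90   6 164]
grip [377 142  11  40 235] c 0.5439 -0.283 size 0.0875 0.0137 long yaw 6.111203
caddy [ 241  129   51  116 2022] c 0.5017 -0.0239 size 0.2761 0.0948 long yaw 6.1313562
bl [ 0.45597456 -0.23215349  0.055     ]
br [ 0.47001479 -0.34640016  0.055     ]
tr [ 0.62589029 -0.3318797   0.055     ]
tl [ 0.61670457 -0.22046619  0.055     ]
[0.490786   0.00089518 0.        ] [ 0.41209573 -0.030685    0.99007026]
```

```bash
cat >> h.py <<'E'
from scipy.spatial.transform import Rotation as Ro
def go(p,yaw,cmd=None):
    """shift (mm) and roll (rad) in the tool frame from the present (or given) pose to p, yaw"""
    s=r.get_state(); p0,y0=cmd if cmd else (s["tcp_pos"],s["eef_rot"][2])
    d=Ro.from_euler("xyz",[180,0,y0],degrees=True).inv().apply(np.array(p)-p0)*1000
    print("t",round(s["time_s"],2),"tcp",s["tcp_pos"].round(4),s["eef_rot"].round(2),"dp",d.round(1),"roll",round(-np.radians((yaw-y0+180)%360-180),4))
E
python3 - <<'E'
from h import *
go([.541,-.283,.241],-173.9,(np.array([.2,-.645,.241]),-162.77))
E
```

```text
t 0.1 tcp [ 0.1998 -0.6443  0.2397] [ 1.7992e+02 -1.0000e-02 -1.6277e+02] dp [-432.9  244.7    0. ] roll 0.1943
```

>>> send_rows:
  steps:
    - {"dp": [-25,14,0],"roll": 0,"jaw": 100}
    - {"dp": [-70,39,0],"roll": 0,"jaw": 100}
    - {"dp": [-120,68,0],"roll": 0,"jaw": 100}
    - {"dp": [-170,96,0],"roll": 0,"jaw": 100}
    - {"dp": [-220,124,0],"roll": 0,"jaw": 100}

```text
time_s: 0.72
tcp_pos: [0.3742, -0.4595, 0.2403]
eef_rot: [180.0, -0.0, -162.8]
contact_force: [0.7, -1.4, -0.2]
gripper_width: 0.0874
gripper_force: 0.0
```

>>> send_rows:
  steps:
    - {"dp": [-50,28,0],"roll": 0.04,"jaw": 100}
    - {"dp": [-100,56,0],"roll": 0.08,"jaw": 100}
    - {"dp": [-150,85,0],"roll": 0.13,"jaw": 100}
    - {"dp": [-190,108,0],"roll": 0.17,"jaw": 100}
    - {"dp": [-213,121,0],"roll": 0.194,"jaw": 100}

```text
time_s: 1.35
tcp_pos: [0.5422, -0.2804, 0.2401]
eef_rot: [180.0, -0.0, -173.8]
contact_force: [-0.3, 0.0, -0.1]
gripper_width: 0.0876
gripper_force: 0.0
```

>>> send_rows:
  steps:
    - {"dp": [0,0,0],"roll": 0,"jaw": 100}
    - {"dp": [0,0,0],"roll": 0,"jaw": 100}

```text
time_s: 1.6
tcp_pos: [0.5405, -0.2825, 0.2402]
eef_rot: [180.0, -0.0, -173.9]
contact_force: [-0.1, -0.3, 0.6]
gripper_width: 0.0878
gripper_force: 0.0
```

```bash
python3 - <<'E'
from h import *
go([.541,-.283,.120],-173.9)
c=cap("wrist","pics/w0.png");print(c["K"],c["rvec"],c["tvec"])
cv2.imwrite("pics/w0b.png",cv2.resize(c["image"],(800,600),interpolation=cv2.INTER_CUBIC))
E
```

```text
t 1.6 tcp [ 0.5405 -0.2825  0.2402] [ 1.7998e+02 -5.0000e-02 -1.7386e+02] dp [ -0.4  -0.6 120.2] roll 0.0008
[[297.31863964   0.         254.80445681]
 [  0.         297.31863964 190.91122095]
 [  0.           0.           1.        ]] [-1.98011444 -2.20392992 -0.27572772] [ 0.33836783 -0.5214819   0.26476076]
```

View pics/w0b.png

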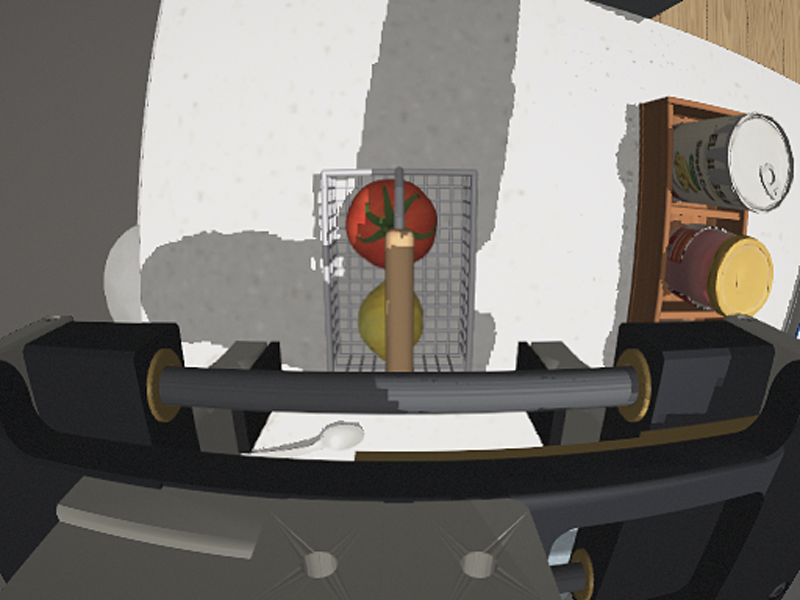

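The wrist view shows the basket square to the tool. The grip runs vertically at column 399, centred between the fingers, with the tomato near at (390,222) and the lemon at (390,320). I'll descend and grasp.

>>> send_rows:
  steps:
    - {"dp": [0,0,25],"roll": 0,"jaw": 100}
    - {"dp": [0,0,55],"roll": 0,"jaw": 100}
    - {"dp": [0,0,85],"roll": 0,"jaw": 100}
    - {"dp": [0,0,110],"roll": 0,"jaw": 100}
    - {"dp": [0,0,121],"roll": 0,"jaw": 100}

```text
time_s: 2.28
tcp_pos: [0.5396, -0.283, 0.1182]
eef_rot: [180.0, -0.1, -174.0]
contact_force: [-0.6, 0.1, 0.6]
gripper_width: 0.0873
gripper_force: 0.0
```

>>> send_rows:
  steps:
    - {"dp": [0,0,0],"roll": 0,"jaw": 60}
    - {"dp": [0,0,0],"roll": 0,"jaw": 40}
    - {"dp": [0,0,0],"roll": 0,"jaw": 30}
    - {"dp": [0,0,0],"roll": 0,"jaw": 20}
    - {"dp": [0,0,0],"roll": 0,"jaw": 0}
  newtons: 50

```text
time_s: 2.9
tcp_pos: [0.5411, -0.2824, 0.1199]
eef_rot: [-180.0, 0.0, -173.9]
contact_force: [0.3, -0.1, 1.1]
gripper_width: 0.0431
gripper_force: 0.0
```

>>> send_rows:
  steps:
    - {"dp": [0,0,0],"roll": 0,"jaw": 0}
    - {"dp": [0,0,0],"roll": 0,"jaw": 0}
    - {"dp": [0,0,0],"roll": 0,"jaw": 0}
    - {"dp": [0,0,0],"roll": 0,"jaw": 0}

```text
time_s: 3.4
tcp_pos: [0.5409, -0.2822, 0.1194]
eef_rot: [180.0, -0.0, -173.9]
contact_force: [-0.7, 0.7, -1.3]
gripper_width: 0.0156
gripper_force: 50.0
```

>>> send_rows:
  steps:
    - {"dp": [0,0,-3],"roll": 0,"jaw": 0}
    - {"dp": [0,0,-9],"roll": 0,"jaw": 0}
    - {"dp": [0,0,-17],"roll": 0,"jaw": 0}
    - {"dp": [0,0,-26],"roll": 0,"jaw": 0}
    - {"dp": [0,0,-36],"roll": 0,"jaw": 0}

```text
time_s: 4.03
tcp_pos: [0.541, -0.2824, 0.1564]
eef_rot: [-180.0, 0.0, -173.9]
contact_force: [0.3, -1.3, -4.1]
gripper_width: 0.0158
gripper_force: 50.0
```

>>> send_rows:
  steps:
    - {"dp": [0,0,-12],"roll": 0,"jaw": 0}
    - {"dp": [0,0,-24],"roll": 0,"jaw": 0}
    - {"dp": [0,0,-36],"roll": 0,"jaw": 0}
    - {"dp": [0,0,-48],"roll": 0,"jaw": 0}
    - {"dp": [0,0,-60],"roll": 0,"jaw": 0}

```text
time_s: 4.65
tcp_pos: [0.5409, -0.2824, 0.2164]
eef_rot: [180.0, 0.0, -173.9]
contact_force: [0.1, -0.4, -4.0]
gripper_width: 0.0155
gripper_force: 50.0
```

>>> send_rows:
  steps:
    - {"dp": [0,0,-14],"roll": 0,"jaw": 0}
    - {"dp": [0,0,-30],"roll": 0,"jaw": 0}
    - {"dp": [0,0,-46],"roll": 0,"jaw": 0}
    - {"dp": [0,0,-60],"roll": 0,"jaw": 0}
    - {"dp": [0,0,-70],"roll": 0,"jaw": 0}

```text
time_s: 5.28
tcp_pos: [0.5411, -0.2824, 0.2867]
eef_rot: [-180.0, 0.0, -173.9]
contact_force: [0.2, -0.3, -4.3]
gripper_width: 0.0156
gripper_force: 50.0
```

>>> send_rows:
  steps:
    - {"dp": [0,0,-6],"roll": 0,"jaw": 0}
    - {"dp": [0,0,-9],"roll": 0,"jaw": 0}
    - {"dp": [0,0,-9],"roll": 0,"jaw": 0}
    - {"dp": [0,0,-9],"roll": 0,"jaw": 0}

```text
time_s: 5.78
tcp_pos: [0.5408, -0.2823, 0.294]
eef_rot: [180.0, -0.0, -173.9]
contact_force: [-0.3, -0.2, -2.8]
gripper_width: 0.0157
gripper_force: 50.0
```

```bash
python3 - <<'E'
from h import *
go([.528,.252,.295],175.1,(np.array([.541,-.283,.295]),-173.9))
s=r.get_state();print(s["contact_force"],s["moment"],s["joints"],s["tcp_pos"])
a=cap("wrist","pics/w1.png");b=cap("scene","pics/s1.png")
cv2.imwrite("pics/c1.png",np.vstack([cv2.resize(a["image"],(512,384))[60:260],b["image"][50:350]]))
E
```

```text
t 5.78 tcp [ 0.5408 -0.2823  0.294 ] [ 1.7998e+02 -4.0000e-02 -1.7388e+02] dp [-43.9 533.4   0. ] roll 0.192
[-0.33986548 -0.1843256  -2.84066557] [ 0.01936382 -0.01570248  0.01331138] [-9.24457405e+00  1.28315743e+01 -3.10103993e+00 -9.43450471e-03
 -7.41156832e+01 -7.46327081e+01] [ 0.54075762 -0.28228095  0.29404381]
```

View pics/c1.png

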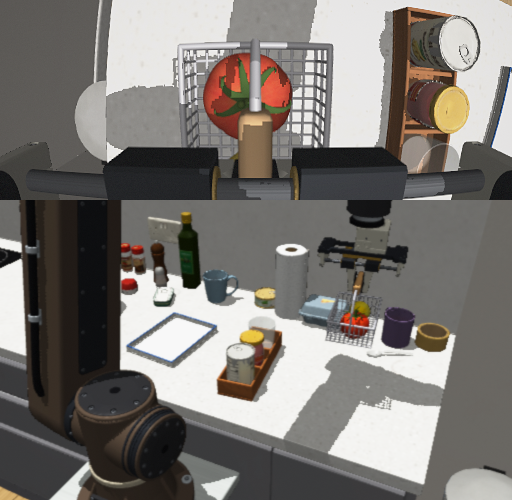

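The basket is up and level with both fruit in it, and its underside is at about 0.175 m. Now I'll carry it across.

>>> send_rows:
  steps:
    - {"dp": [0,3,0],"roll": 0,"jaw": 0}
    - {"dp": [-1,9,0],"roll": 0,"jaw": 0}
    - {"dp": [-1.5,18,0],"roll": 0,"jaw": 0}
    - {"dp": [-2.5,30,0],"roll": 0,"jaw": 0}
    - {"dp": [-4,45,0],"roll": 0,"jaw": 0}

```text
time_s: 6.5
tcp_pos: [0.5401, -0.2362, 0.2946]
eef_rot: [-180.0, 0.0, -173.9]
contact_force: [-0.4, -0.1, -4.4]
gripper_width: 0.0155
gripper_force: 50.0
```

>>> send_rows:
  steps:
    - {"dp": [-1.5,18,0],"roll": 0,"jaw": 0}
    - {"dp": [-3,39,0],"roll": 0,"jaw": 0}
    - {"dp": [-5,62,0],"roll": 0,"jaw": 0}
    - {"dp": [-7,86,0],"roll": 0,"jaw": 0}
    - {"dp": [-9,110,0],"roll": 0,"jaw": 0}

```text
time_s: 7.12
tcp_pos: [0.5371, -0.1252, 0.2947]
eef_rot: [180.0, 0.0, -173.9]
contact_force: [0.0, -0.3, -3.2]
gripper_width: 0.0155
gripper_force: 50.0
```

>>> send_rows:
  steps:
    - {"dp": [-2,25,0],"roll": 0,"jaw": 0}
    - {"dp": [-4,50,0],"roll": 0,"jaw": 0}
    - {"dp": [-6,75,0],"roll": 0,"jaw": 0}
    - {"dp": [-8,100,0],"roll": 0,"jaw": 0}
    - {"dp": [-10,125,0],"roll": 0,"jaw": 0}

```text
time_s: 7.75
tcp_pos: [0.5335, 0.0002, 0.2948]
eef_rot: [180.0, 0.0, -173.8]
contact_force: [0.9, -0.4, -3.7]
gripper_width: 0.016
gripper_force: 50.0
```

>>> send_rows:
  steps:
    - {"dp": [-2,25,0],"roll": 0,"jaw": 0}
    - {"dp": [-4,50,0],"roll": 0,"jaw": 0}
    - {"dp": [-6,75,0],"roll": 0,"jaw": 0}
    - {"dp": [-8,100,0],"roll": 0,"jaw": 0}
    - {"dp": [-10,125,0],"roll": 0,"jaw": 0}

```text
time_s: 8.38
tcp_pos: [0.5299, 0.1254, 0.2948]
eef_rot: [180.0, 0.0, -173.8]
contact_force: [1.6, -0.7, -2.9]
gripper_width: 0.0156
gripper_force: 50.0
```

>>> send_rows:
  steps:
    - {"dp": [-2,24,0],"roll": 0,"jaw": 0}
    - {"dp": [-4,46,0],"roll": 0,"jaw": 0}
    - {"dp": [-6,66,0],"roll": 0,"jaw": 0}
    - {"dp": [-7,84,0],"roll": 0,"jaw": 0}
    - {"dp": [-8,98,0],"roll": 0,"jaw": 0}

```text
time_s: 9.0
tcp_pos: [0.528, 0.2232, 0.2945]
eef_rot: [-180.0, -0.0, -173.9]
contact_force: [-0.7, 0.6, -4.1]
gripper_width: 0.0157
gripper_force: 50.0
```

>>> send_rows:
  steps:
    - {"dp": [-1,12,0],"roll": 0.02,"jaw": 0}
    - {"dp": [-2,20,0],"roll": 0.06,"jaw": 0}
    - {"dp": [-3,25,0],"roll": 0.11,"jaw": 0}
    - {"dp": [-3,28,0],"roll": 0.16,"jaw": 0}
    - {"dp": [-3,30,0],"roll": 0.192,"jaw": 0}

```text
time_s: 9.62
tcp_pos: [0.5279, 0.2524, 0.2945]
eef_rot: [-180.0, -0.0, 175.0]
contact_force: [-0.1, -0.6, -3.4]
gripper_width: 0.0159
gripper_force: 50.0
```

>>> send_rows:
  steps:
    - {"dp": [0,0,0],"roll": 0,"jaw": 0}
    - {"dp": [0,0,0],"roll": 0,"jaw": 0}
    - {"dp": [0,0,0],"roll": 0,"jaw": 0}

```text
time_s: 10.0
tcp_pos: [0.5279, 0.2521, 0.2946]
eef_rot: [180.0, 0.0, 175.1]
contact_force: [-0.1, 0.5, -4.5]
gripper_width: 0.0156
gripper_force: 50.0
```

```bash
python3 - <<'E'
from h import *
go([.528,.252,.18],175.1)
a=cap("wrist","pics/w2.png");b=cap("scene","pics/s2.png");t=cap("top","pics/t2.png")
x=t["image"][90:270,90:290]; x=cv2.resize(x,(400,360),interpolation=cv2.INTER_CUBIC)
y=cv2.resize(b["image"][60:240,80:280],(400,360),interpolation=cv2.INTER_CUBIC)
cv2.imwrite("pics/c2.png",np.hstack([x,y]))
E
```

```text
t 10.0 tcp [0.5279 0.2521 0.2946] [180.     0.   175.13] dp [-1.000e-01 -1.000e-01  1.146e+02] roll 0.0004
```

View pics/c2.png

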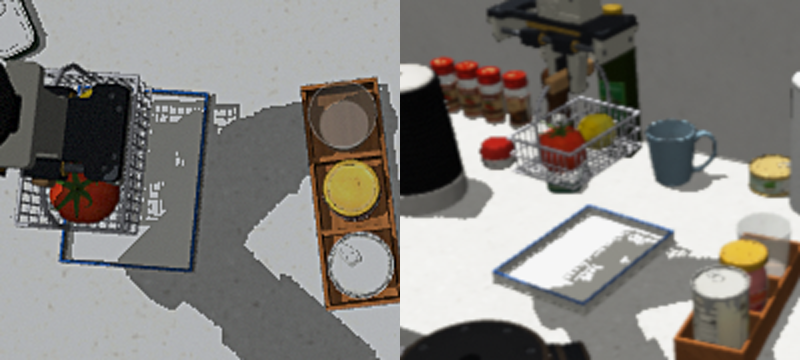

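View pics/w2.png

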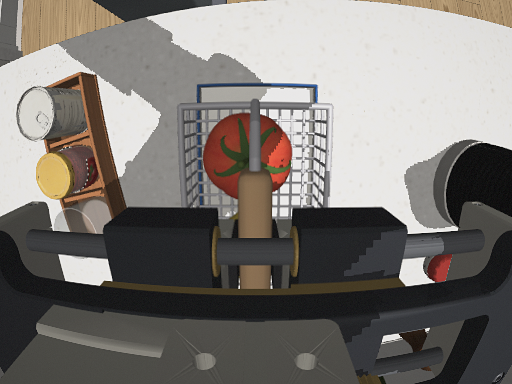

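It is above the tray and upright with both fruit in. In the wrist view the basket's near rim spans columns 180–331 at row 104, and the tray's near rim spans columns 197–318 at row 88, nearly concentric. I'll check the basket-in-tool offset and the level numerically.

```bash
cat >> h.py <<'E'
def fonz(c,uv,z):
    K=c["K"]; v=(np.array(uv,float)-[K[0,2],K[1,2]])/K[0,0]; th=np.hypot(*v)
    d=np.r_[v/th*np.sin(th),np.cos(th)]; R=cv2.Rodrigues(c["rvec"])[0]; o=-R.T@c["tvec"].reshape(3); d=R.T@d
    return o+d*(z-o[2])/d[2]
E
python3 - <<'E'
from h import *
c=dict(np.load("pics/w2.npz")); s=r.get_state(); T=Ro.from_euler("xyz",s["eef_rot"],degrees=True)
zb=s["tcp_pos"][2]-.1195
for n,uv,z in [("bask L",(180,104),zb+.055),("bask R",(331,104),zb+.055),("tray L",(198,86),.022),("tray R",(317,86),.022),("bail/grip end",(256,172),zb+.136)]:
    p=fonz(c,uv,z); print(n,p.round(4),(T.inv().apply(p-s["tcp_pos"])*1000).round(1))
# before the grasp: the standing basket
c=dict(np.load("pics/w0.npz")); T0=np.array([.5405,-.2825,.2402]);q=Ro.from_euler("xyz",[180,0,-173.87],degrees=True)
for n,uv,z in [("L",(317,172),.055),("R",(477,170),.055)]:
    p=fonz(c,np.array(uv)*.64,z); print(n,p.round(4),(q.inv().apply(p-T0)*1000).round(1))
E
```

```text
bask L [0.4462 0.2058 0.2301] [ 77.5 -53.2  64.5]
bask R [0.4553 0.3125 0.2301] [77.5 53.9 64.5]
tray L [0.4093 0.1824 0.022 ] [112.3 -79.6 272.6]
tray R [0.4232 0.3485 0.022 ] [112.6  87.  272.6]
bail/grip end [0.485  0.2563 0.3111] [ 43.1   0.4 -16.5]
L [ 0.4715 -0.3476  0.055 ] [ 75.6 -57.3 185.2]
R [ 0.458 -0.235  0.055] [ 76.9  56.  185.2]
```

Level: the basket's near end is 77.5 mm from the TCP, exactly as expected. I'll lower most of the way and then re-check the centring.

>>> send_rows:
  steps:
    - {"dp": [0,0,5],"roll": 0,"jaw": 0}
    - {"dp": [0,0.5,15],"roll": 0,"jaw": 0}
    - {"dp": [0.5,1,30],"roll": 0,"jaw": 0}
    - {"dp": [1,1.5,46],"roll": 0,"jaw": 0}
    - {"dp": [1,1.5,62],"roll": 0,"jaw": 0}

```text
time_s: 10.78
tcp_pos: [0.5267, 0.2537, 0.231]
eef_rot: [-180.0, -0.0, 175.1]
contact_force: [0.7, 0.5, -3.7]
gripper_width: 0.0157
gripper_force: 50.0
```

>>> send_rows:
  steps:
    - {"dp": [0,0,14],"roll": 0,"jaw": 0}
    - {"dp": [0,0,26],"roll": 0,"jaw": 0}
    - {"dp": [0,0,36],"roll": 0,"jaw": 0}
    - {"dp": [0,0,43],"roll": 0,"jaw": 0}
    - {"dp": [0,0,48],"roll": 0,"jaw": 0}

```text
time_s: 11.4
tcp_pos: [0.5271, 0.2539, 0.1843]
eef_rot: [180.0, 0.0, 175.1]
contact_force: [0.4, -0.3, -3.4]
gripper_width: 0.0155
gripper_force: 50.0
```

>>> send_rows:
  steps:
    - {"dp": [0,0,2],"roll": 0,"jaw": 0}
    - {"dp": [0,0,2],"roll": 0,"jaw": 0}
    - {"dp": [0,0,2],"roll": 0,"jaw": 0}

```text
time_s: 11.78
tcp_pos: [0.5272, 0.254, 0.1829]
eef_rot: [180.0, 0.0, 175.1]
contact_force: [-0.5, -0.6, -3.9]
gripper_width: 0.0157
gripper_force: 50.0
```

```bash
python3 - <<'E'
from h import *
go([.526,.2535,.1615],175.1)
a=cap("wrist","pics/w3.png")
cv2.imwrite("pics/w3b.png",cv2.resize(a["image"][20:220,110:400],(800,552),interpolation=cv2.INTER_CUBIC))
E
```

```text
t 11.78 tcp [0.5272 0.254  0.1829] [1.7998e+02 3.0000e-02 1.7512e+02] dp [ 1.2 -0.6 21.4] roll 0.0004
```

View pics/w3b.png

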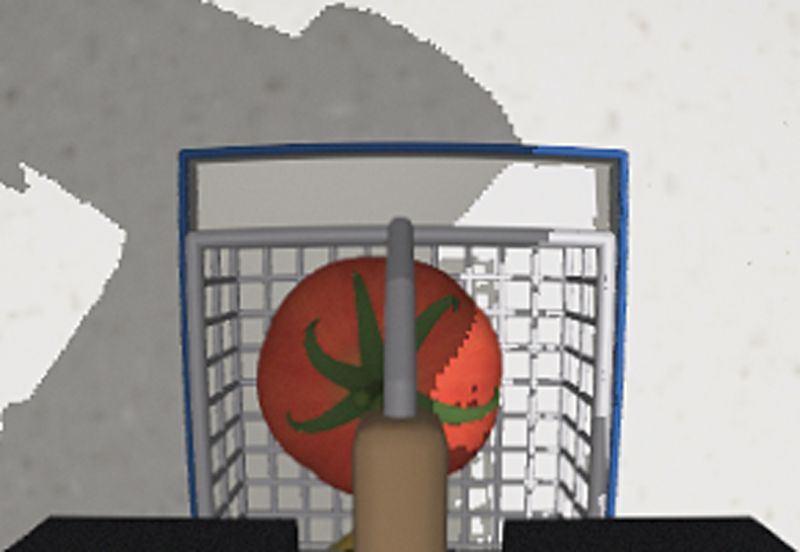

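The basket rim's near corners are at (187,233) and (615,233) in the crop, and the tray's near corners at (180,150) and (629,152). The sides are parallel, with the tray centre slightly to the right.

```bash
python3 - <<'E'
from h import *
c=dict(np.load("pics/w3.npz")); s=r.get_state(); T=Ro.from_euler("xyz",s["eef_rot"],degrees=True)
zb=s["tcp_pos"][2]-.1195
for n,uv,z in [("bask L",(187,233),zb+.055),("bask R",(615,233),zb+.055),("tray L",(180,149),.022),("tray R",(629,151),.022),("midL",(186,330),.022),("midR",(620,330),.022)]:
    p=fonz(c,np.array(uv)/2.7586+[110,20]-.3,z); print(n,p.round(4),(T.inv().apply(p-s["tcp_pos"])*1000).round(1))
E
```

```text
bask L [0.4454 0.2058 0.1184] [ 77.4 -55.   64.4]
bask R [0.4548 0.3156 0.1184] [77.4 55.2 64.5]
tray L [0.406  0.1812 0.022 ] [114.6 -82.8 160.8]
tray R [0.4209 0.3494 0.022 ] [114.   86.  160.9]
midL [0.4753 0.1766 0.022 ] [ 45.1 -81.6 160.9]
midR [0.4894 0.3411 0.022 ] [ 45.1  83.6 160.9]
```

>>> send_rows:
  steps:
    - {"dp": [0.5,0,5],"roll": 0,"jaw": 0}
    - {"dp": [1,0,11],"roll": 0,"jaw": 0}
    - {"dp": [1.5,0,16],"roll": 0,"jaw": 0}
    - {"dp": [2,0,19],"roll": 0,"jaw": 0}
    - {"dp": [2,0,21],"roll": 0,"jaw": 0}

```text
time_s: 12.45
tcp_pos: [0.525, 0.254, 0.1613]
eef_rot: [-180.0, -0.0, 175.1]
contact_force: [0.8, 0.4, -3.4]
gripper_width: 0.0155
gripper_force: 50.0
```

>>> send_rows:
  steps:
    - {"dp": [0,0,0],"roll": 0,"jaw": 0}
    - {"dp": [0,0,0],"roll": 0,"jaw": 0}
    - {"dp": [0,0,0],"roll": 0,"jaw": 0}
    - {"dp": [0,0,0],"roll": 0,"jaw": 0}

```text
time_s: 12.95
tcp_pos: [0.5251, 0.2541, 0.1617]
eef_rot: [180.0, 0.0, 175.1]
contact_force: [-0.3, -0.3, -4.1]
gripper_width: 0.0158
gripper_force: 50.0
```

```bash
python3 - <<'E'
from h import *
go([.525,.2535,.1615],175.1)
b=cap("scene","pics/s4.png"); t=cap("top","pics/t4.png")
f=lambda i,x,y:cv2.resize(i[y:y+180,x:x+200],(400,360),interpolation=cv2.INTER_CUBIC)
cv2.imwrite("pics/c4.png",np.hstack([f(t["image"],90,90),f(b["image"],80,80)]))
E
```

```text
t 12.95 tcp [0.5251 0.2541 0.1617] [1.7999e+02 1.0000e-02 1.7512e+02] dp [ 0.  -0.6  0.2] roll 0.0003
```

View pics/c4.png

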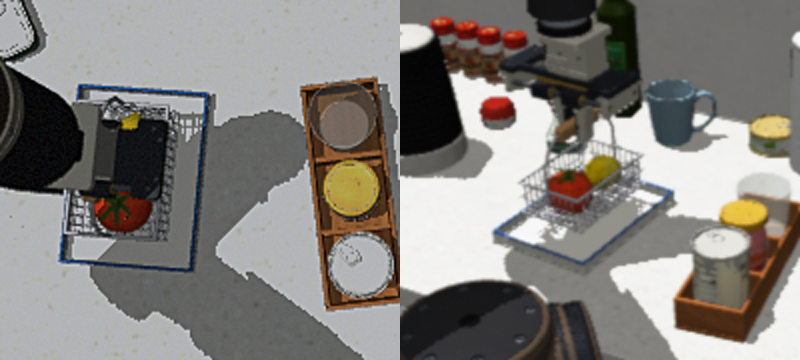

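The basket hangs level over the tray with both fruit in it and its sides parallel to the tray's. The caddy items haven't moved. I'll hand it in.

```bash
python3 -c "
from plant import r
print(r.close_job())"
```

```text
the job is handed in; nothing more can be done
None
```

The job is handed in: the basket is held still and level, about 2 cm above the tray's rim, centred to about 2 mm and lined up with it, with both fruit inside and nothing in the caddy disturbed.

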